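Hold a dish tray against the imager's stop

TASK

Slide the black lid of the dish imager fully open. Then slide the white dish tray along its channel towards the sprung plunger at the far end, pushing the plunger in until the tray sits firmly against the two hard stops, and keep holding it there: finish with the tray still pressed home against the spring, not let go. Press firmly but do not ram it, keep the tray flat in its channel, leave the lid open and do not disturb the jar, the dish stack or the box nearby.

Things in the scene. Friction and masses are not known exactly. Their poses are not given: they have to be found in the camera images.
- station: Grey desktop dish imager, fixed, 301 (x) x 290 (y) x 98 mm high. Origin on the bench under the middle of its bay; x = the way the tray is pushed, y = the way the lid opens, z up; yaw within 0.3 rad. Bay: open-topped well, x -135 to +150, y -65 to +65 mm, 8 mm walls to z 98 mm, lid tracks on near and far walls to z 108 mm. At y +69 to +215 mm a closed housing over which the lid slides.
- deck (a point): Middle of the bay's black floor (deck), 20 mm above the bench, axes as station. On the deck two rails, 10 mm high and 94 mm apart, form a channel along station x that guides the tray.
- lid (a joint): Sliding lid of the bay, m: 0 = shut, 0.130 = fully open (against its end stop), growing towards station +y. It slides level with about 1.5 N of friction, stays where it is left and starts shut or up to 35 mm open. Black plate 284 x 144 x 6 mm, its underside at z 99 mm.
- lid_grip (a point): Middle of the top of the lid's grip, an upright aluminium rib 80 mm long (station x), 14 mm thick (station y), standing 35 mm above the lid plate (plate top 105 mm, rib top about 140 mm above the bench). Moves with the lid; with the lid shut it is over the station's origin.
- tray: Loose white tray, about 0.35 kg, 120 (x) x 90 (y) x 14 mm, lying in the channel with axes along the station's, 2 mm play each side. Origin: centre of its underside. Four clear dishes (37 mm wide, tops 24 mm above the underside) at x -2 and +38, y +-22 mm. Origin starts at station x -10 to +15 mm, touches the plunger at +30 and both stops at +50. If let go, the spring pushes it back.
- tray_fin (a point): Middle of the top of the tray's upright white fin: 12 mm thick (x), 40 mm wide (y), centred at tray x -48 mm, near the trailing end; it rises from the tray's top (14 mm) to 66 mm above its underside, 86 mm above the bench. x = push direction. Push it from behind (its -x side, 65 mm free to the near wall) or pinch it.
- plunger (a joint): Sprung steel plunger at the bay's far end, 13 mm wide, on the channel's centre line, 29 mm above the bench. Value in m: 0 = free, growing as it is pushed towards station +x; 0.020 when the tray meets the stops. Pushes back with 2 N at 0, rising to 6 N at 0.020; tray friction adds 1 to 3 N, more if the tray is also pushed down.
- stops: The two steel hard stop blocks, fixed on the deck either side of the plunger (at station y +-33 mm), 18 mm wide, 26 mm high. Origin: midway between their faces, at deck height; the faces that the tray meets lie in the plane through the origin, at station x +110 mm.
- vial: Amber glass jar, 40 mm diameter, 75 mm high, on the bench on the imager's -y side: leave alone. Origin: centre of its underside.
- dish_stack: Stack of three clear dishes, 60 mm diameter, 37 mm high, on the bench on the imager's -y side: leave alone. Origin: centre of its underside.
- tip_box: Grey box 85 x 60 x 45 mm on the bench on the imager's +y side: leave alone. Origin: centre of its underside.

How it is judged:
By the outcome, as a careful person would: the job done as asked, in the order asked, and still so for the second after the job is handed in, while the arm keeps its last pose, push and grip.
It also fails if it takes over 72 s, if anything falls off the work surface, if the arm or the gripper's body presses on something with over 40 N, if the wrist force passes 120 N, or if a joint passes its speed limit or range.

ROBOT

A 6-joint arm with a two-finger parallel gripper is mounted at the origin on the work surface. World frame = base frame: x ahead of the robot, y to its left, z up, the work surface at z = 0. Lengths are in m, angles in rad, forces in N, time in s.
With the tool pointing down it reaches from about 0.35 to 0.975 m from the base axis. Payload 4.9 kg.
Tool frame: the origin (TCP) lies at the very end of the fingers, on their centre line; the grasp point (between the pads) lies 19 mm behind it; z points along the fingers, x is the direction in which the jaws open and shut, and the axes are right-handed (so a half turn about z gives the same grasp; the last joint's range is limited). The gripper opens to 85 mm and grips with 20 to 120 N. Pads are 22 mm wide; open, the fingers measure 114 mm over their backs; the gripper's body (76 mm by 85 mm) begins 54 mm behind the grasp point. The pads swing forward as they close: fully open they stand 13 mm farther back than shut.
Start: joints at [1.095, 0.053, 1.613, -0, 1.476, -0.119], TCP at [0.218, 0.586, 0.231] pointing down, gripper open.
Joint ranges: [-3.01, 3.01], [-1.01, 2.22], [0.06, 2.58], [-1.02, 4.17], [0.09, 2.62], [-3.14, 3.14]. Speed limits (rad/s): [2.57, 2.57, 3.14, 3.14, 3.14, 3.14].

INTERFACE

Orientations are given as a unit quaternion [w, x, y, z].
In Python, from plant import manip, imaging gives the robot as it stands.
- The arm moves only by the shell command python3 -m pendant 'ROWS'. ROWS is JSON, a list that holds one entry, the list of rows, each a list of 7 numbers: the turn, a rotation vector about the world's x, y, z in units of pi rad (1.0 is pi rad), then the shift along the world's x, y, z in units of 250 mm (1.0 is 250 mm), then the opening, from 0 (shut) to 1 (fully open). In form: [[[ax, ay, az, tx, ty, tz, claw], ...]]. A call has 1 to 20 rows; each row shifts and turns the commanded pose from where the row before left it; what a row does not reach is not made up. A row lasts 1/8 s, in which the tool goes at most 62.5 mm and 10.7 degrees, less where a joint would pass 70% of its speed; a pose out of reach is approached as far as the arm can. A call with a number of a shift or a turn outside -1 to 1 is refused whole. A call with a gripper value outside its range is refused whole. The fingers move at their own pace and stop on an object; the grip force is fixed at half the most. Time passes only in rows, so rows that do not move let the fingers close. It gives the time, the measured TCP pose, the force and the opening at its end, in the units of the state.
- manip.state(): the state, without advancing time (a new reading comes with each control period).
- imaging.grab_frame(name): name is "scene" or "top"; returns a dict with "frame" (400x640x3 uint8, blue, green, red), "mtx" (3x3 intrinsics, pixels), "world_to_cam" (4x4, takes a point from world to camera coordinates). Camera axes: x right, y down, z forward; pixel columns grow to the right and rows downward; lengths in m; the calibration is good to about 2 mm. A picture is of the moment at which its call begins. There is no depth.
- manip.job_done(): hands the job in, once; it reports no verdict.
The state is a dict: "time": time; "joint_pos": joint angles; "joint_vel": joint speeds; "joint_efforts": joint torques, N m; "tool_pos": TCP position; "tool_rot": TCP orientation; "contact_force": force on the tool from outside, world axes, zero at the start; "ft_torque": the same for the moment, N m; "gripper_width": opening from 0.0 (shut) to 1.0 (fully open).
Only numpy, scipy, OpenCV 4.12 (cv2) and the standard library are available. Lean on these libraries where they do the work, as an engineer would, in place of code of your own. Each camera call takes 0.05 s, during which the arm holds its last target. There are 200 camera calls.

## Working session

There is one attempt and no reset: what is moved stays moved. The work goes in short steps, Python scripts to look and compute and a shell command to move; the robot and the scene stay as the last step left them, time stands still between calls to the robot, and variables do not carry over. Pictures are saved under pics/ and viewed, about 8 in all and at most 12, crops included, and the job is handed in when it is done.

```bash
mkdir -p pics; ls; python3 - <<'E'
from plant import manip, imaging
import cv2,numpy as np
for n in("scene","top"):
    f=imaging.grab_frame(n); cv2.imwrite(f"pics/{n}0.png",f["frame"]); print(n,f["mtx"].round(1).tolist(),f["world_to_cam"].round(4).tolist())
s=manip.state(); print(s)
E
```

```text
pics
scene [[388.9, 0.0, 321.2], [0.0, 388.9, 196.2], [0.0, 0.0, 1.0]] [[0.6313, 0.7755, -0.0118, -0.4336], [0.6488, -0.5364, -0.5398, -0.3399], [-0.4249, 0.3331, -0.8417, 1.3547], [0.0, 0.0, 0.0, 1.0]]
top [[449.2, 0.0, 321.7], [0.0, 449.2, 195.3], [0.0, 0.0, 1.0]] [[0.0153, -0.9996, 0.0224, 0.0063], [-0.9851, -0.0189, -0.1712, 0.6346], [0.1716, -0.0194, -0.985, 1.0155], [0.0, 0.0, 0.0, 1.0]]
{'time': 0.1, 'joint_pos': array([ 1.09497275e+00,  5.33384986e-02,  1.61415837e+00, -3.78431717e-05,
        1.47604272e+00, -1.19020145e-01]), 'joint_vel': array([ 0.00057775, -0.00091018, -0.00180271,  0.00110247, -0.00082929,
        0.00201645]), 'joint_efforts': array([ 4.98746540e-04, -3.94898951e+01, -3.71365285e+01, -1.28143993e-04,
        3.86243555e-03,  7.04469443e-06]), 'tool_pos': array([0.21805536, 0.58511126, 0.23015543]), 'tool_rot': array([ 4.73036201e-04,  8.21363535e-01,  5.70404239e-01, -8.51016651e-04]), 'contact_force': array([ 1.37196328,  0.85448959, -0.24938643]), 'ft_torque': array([ 0.03160325,  0.00852944, -0.00883498]), 'gripper_width': 1.0006403849483487}
```

View pics/scene0.png

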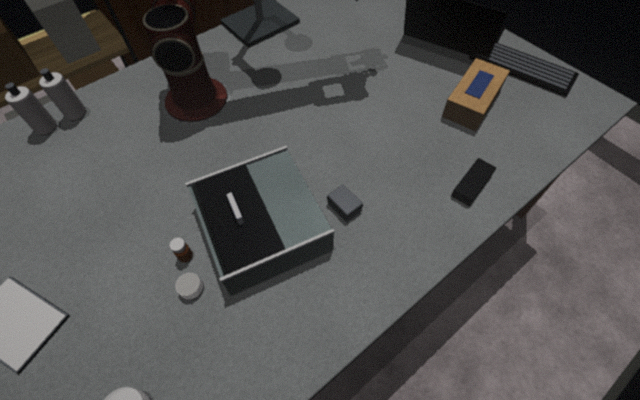

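View pics/top0.png

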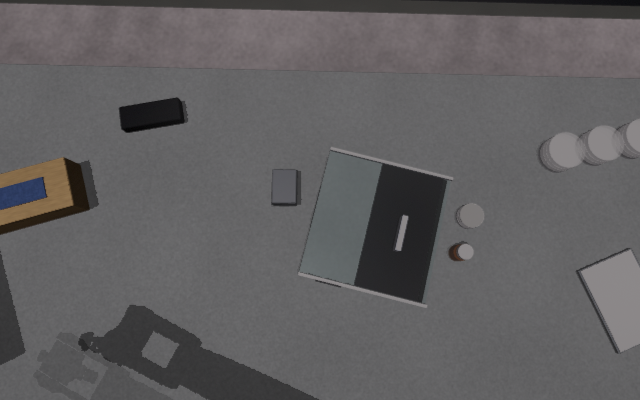

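```bash
cat > h.py <<'E'
from plant import manip, imaging
import cv2,numpy as np
def ray(f,uv):
    W=f["world_to_cam"];R,t=W[:3,:3],W[:3,3]
    d=R.T@np.linalg.inv(f["mtx"])@np.array([*uv,1.]); return -R.T@t,d/np.linalg.norm(d)
def onz(f,uv,z):
    o,d=ray(f,uv); return o+d*(z-o[2])/d[2]
def tri(f,a,g,b):
    o,d=ray(f,a);p,e=ray(g,b)
    k=np.linalg.lstsq(np.c_[d,-e],p-o,rcond=None)[0]
    q,r=o+d*k[0],p+e*k[1]; return (q+r)/2,np.linalg.norm(q-r)
def proj(f,P):
    c=f["world_to_cam"]@np.array([*P,1.]); p=f["mtx"]@c[:3]; return p[:2]/p[2]
def blobs(f,box,lo,hi=256,amin=20):
    x0,y0,x1,y1=box; g=cv2.cvtColor(f["frame"],cv2.COLOR_BGR2GRAY)[y0:y1,x0:x1]
    m=((g>=lo)&(g<hi)).astype(np.uint8)
    cs,_=cv2.findContours(m,cv2.RETR_EXTERNAL,cv2.CHAIN_APPROX_NONE,offset=(x0,y0))
    return [(cv2.contourArea(c),cv2.minAreaRect(c),c) for c in cs if cv2.contourArea(c)>=amin]
def crop(f,box,k,name):
    x0,y0,x1,y1=box; cv2.imwrite(name,cv2.convertScaleAbs(cv2.resize(f["frame"][y0:y1,x0:x1],None,fx=k,fy=k,interpolation=cv2.INTER_CUBIC),alpha=1.5))
E
python3 - <<'E'
from h import *
s=imaging.grab_frame("scene");t=imaging.grab_frame("top")
for n,f,b in(("s",s,(180,140,340,295)),("t",t,(290,140,460,312))):
    for lo in (120,150,180):
        print(n,lo,[(a,np.round(r[0],1).tolist(),np.round(r[1],1).tolist(),round(r[2],1)) for a,r,c in blobs(f,b,lo)])
a=s["frame"][140:300,180:340];b=t["frame"][145:312,290:460]
A=cv2.resize(a,(400,400),interpolation=cv2.INTER_CUBIC);B=cv2.resize(b,(400,400),interpolation=cv2.INTER_CUBIC)
cv2.imwrite("pics/c1.png",cv2.convertScaleAbs(np.hstack([A,B]),alpha=1.5))
E
```

```text
s 120 [(346.0, [189.5, 283.0], [22.0, 19.0], 90.0), (24.5, [181.5, 242.5], [3.0, 11.0], 0.0), (265.0, [276.6, 253.6], [3.8, 124.1], 66.4), (104.0, [233.7, 205.1], [26.0, 5.0], 68.2), (203.5, [235.5, 164.4], [2.9, 108.3], 69.6)]
s 150 [(76.0, [276.1, 254.2], [2.0, 121.8], 66.2), (70.5, [233.7, 205.1], [25.3, 3.9], 68.2)]
s 180 []
t 120 [(279.0, [362.0, 289.6], [132.7, 3.2], 14.4), (148.0, [401.3, 232.6], [5.2, 35.0], 12.5), (202.0, [391.2, 162.8], [125.9, 2.4], 14.0)]
t 150 []
t 180 []
```

View pics/c1.png

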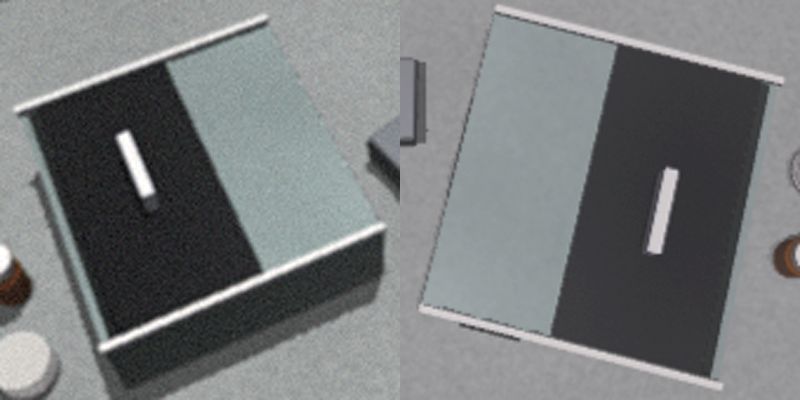

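```bash
python3 - <<'E'
from h import *
s=imaging.grab_frame("scene");t=imaging.grab_frame("top")
G,e=tri(s,(233.7,205.1),t,(401.3,232.6)); print("grip",G.round(4),e.round(4))
L=[]
for f,b in((s,(180,140,340,295)),(t,(290,140,460,312))):
    for a,r,c in blobs(f,b,120):
        if max(r[1])<100: continue
        bp=cv2.boxPoints(r);w=min(r[1]);p=sorted(bp.tolist())
        m=[np.mean(p[:2],0),np.mean(p[2:],0)]
        P=[onz(f,q,.108)for q in m]; d=P[1]-P[0]; d=d if d[1]>0 else -d
        print([x.round(4).tolist() for x in P],"mid",np.mean(P,0).round(4),"len",np.linalg.norm(d).round(4),"yaw",np.arctan2(-d[0],d[1]).round(4)); L.append(m)
# heights of track ends by two views
for i,j,ii,jj in((0,0,0,1),):pass
def yawr(f,r): 
    p=sorted(cv2.boxPoints(r).tolist()); 
E
```

```text
grip [ 0.5411 -0.1563  0.1356] 0.0014
[[0.6696, -0.2819, 0.108], [0.736, -0.0011, 0.108]] mid [ 0.7028 -0.1415  0.108 ] len 0.2885 yaw -0.2322
[[0.3824, -0.2161, 0.108], [0.45, 0.0676, 0.108]] mid [ 0.4162 -0.0742  0.108 ] len 0.2917 yaw -0.2339
[[0.451, 0.0683, 0.108], [0.3843, -0.2133, 0.108]] mid [ 0.4177 -0.0725  0.108 ] len 0.2894 yaw -0.2325
[[0.7374, 0.0006, 0.108], [0.6711, -0.2803, 0.108]] mid [ 0.7042 -0.1398  0.108 ] len 0.2887 yaw -0.2317
```

```bash
python3 -m pendant '[[[0,0,0.008,0.05,-0.1,0,1],[0,0,0.008,0.08,-0.19,0,1],[0,0,0.008,0.09,-0.2,0,1],[0,0,0.008,0.09,-0.2,0,1],[0,0,0.008,0.09,-0.2,0,1],[0,0,0,0.09,-0.2,0,1],[0,0,0,0.09,-0.2,0,1],[0,0,0,0.09,-0.2,0,1],[0,0,0,0.09,-0.2,0,1],[0,0,0,0.09,-0.2,0,1],[0,0,0,0.09,-0.2,0,1],[0,0,0,0.09,-0.2,0,1],[0,0,0,0.09,-0.2,0,1],[0,0,0,0.08,-0.2,0,1],[0,0,0,0.07,-0.18,0,1],[0,0,0,0.02,-0.096,0,1],[0,0,0,0,0,0,0.6],[0,0,0,0,0,0,0.6]]]'
```

```text
time: 2.55
tool_pos: [0.5405, -0.1548, 0.2312]
tool_rot: [-0.0, 0.784, 0.621, 0.0]
contact_force: [-0.4, -0.8, -0.6]
gripper_width: 0.614
```

```bash
python3 -m pendant '[[[0,0,0,0,-0.006,-0.1,0.6],[0,0,0,0,0,-0.12,0.6],[0,0,0,0,0,-0.12,0.6],[0,0,0,0,0,-0.08,0.6],[0,0,0,0,0,-0.04,0.6],[0,0,0,0,0,0,0],[0,0,0,0,0,0,0],[0,0,0,0,0,0,0],[0,0,0,0,0,0,0],[0,0,0,0,0,0,0]]]'
```

```text
time: 3.8
tool_pos: [0.5416, -0.1576, 0.1179]
tool_rot: [0.001, 0.784, 0.621, 0.001]
contact_force: [-0.7, 1.3, 6.0]
gripper_width: 0.146
```

```bash
python3 -m pendant '[[[0,0,0,0.0044,0.0186,0.002,0],[0,0,0,0.0088,0.0372,0.002,0],[0,0,0,0.0088,0.0372,0,0],[0,0,0,0.0088,0.0372,0,0],[0,0,0,0.0088,0.0372,0,0],[0,0,0,0.0088,0.0372,0,0],[0,0,0,0.0088,0.0372,0,0],[0,0,0,0.0088,0.0372,0,0],[0,0,0,0.0088,0.0372,0,0],[0,0,0,0.0088,0.0372,0,0],[0,0,0,0.0088,0.0372,0,0],[0,0,0,0.0022,0.0093,0,0],[0,0,0,0,0,0,0]]]'
```

```text
time: 5.42
tool_pos: [0.5656, -0.0566, 0.1179]
tool_rot: [0.001, 0.784, 0.621, 0.001]
contact_force: [6.1, -1.8, 3.4]
gripper_width: 0.147
```

```bash
python3 -m pendant '[[[0,0,0,0.0012,0.0078,0,0],[0,0,0,0.0012,0.0078,0,0],[0,0,0,0.0012,0.0078,0,0],[0,0,0,0.0012,0.0078,0,0],[0,0,0,0,0,0,0]]]'; python3 -m pendant '[[[0,0,0,0.0018,0.0078,0,0],[0,0,0,0,0,0,0]]]';python3 -m pendant '[[[0,0,0,0.0018,0.0078,0,0],[0,0,0,0,0,0,0]]]'
```

```text
time: 6.05
tool_pos: [0.5673, -0.0494, 0.1179]
tool_rot: [0.002, 0.784, 0.621, 0.001]
contact_force: [8.0, -2.1, 1.7]
gripper_width: 0.148
time: 6.3
tool_pos: [0.5677, -0.0475, 0.1179]
tool_rot: [0.002, 0.784, 0.621, 0.001]
contact_force: [7.5, -2.7, 1.0]
gripper_width: 0.15
time: 6.55
tool_pos: [0.5681, -0.0459, 0.1179]
tool_rot: [0.002, 0.784, 0.621, 0.001]
contact_force: [8.4, -2.9, 2.1]
gripper_width: 0.148
```

```bash
python3 -m pendant '[[[0,0,0,0.005,0.006,0,0],[0,0,0,0,0,0,0]]]'; python3 -m pendant '[[[0,0,0,0.003,0.008,0,0],[0,0,0,0,0,0,0]]]';python3 -m pendant '[[[0,0,0,0.002,0.008,0,0],[0,0,0,0,0,0,0]]]'
```

```text
time: 6.8
tool_pos: [0.5681, -0.0458, 0.1179]
tool_rot: [0.002, 0.784, 0.621, -0.001]
contact_force: [2.0, -8.6, 4.5]
gripper_width: 0.154
time: 7.05
tool_pos: [0.5681, -0.0458, 0.1179]
tool_rot: [0.003, 0.784, 0.621, -0.003]
contact_force: [-0.8, -15.7, 5.7]
gripper_width: 0.155
time: 7.3
tool_pos: [0.5681, -0.0458, 0.1179]
tool_rot: [0.004, 0.784, 0.621, -0.005]
contact_force: [-3.9, -21.8, 6.3]
gripper_width: 0.147
```

```bash
python3 -m pendant '[[[0,0,0,-0.002,-0.02,0,0],[0,0,0,0,0,0,0.5],[0,0,0,0,0,0,0.5],[0,0,0,0,0,0,0.5],[0,0,0,0,0,0.06,0.5],[0,0,0,0,0,0.12,0.5],[0,0,-0.05,0,0,0.15,0.5],[0,0,-0.05,-0.08,0,0.1,0.5],[0,0,-0.05,-0.1,0,0,0.5],[0,0,-0.05,-0.1,0,0,0.5],[0,0,-0.05,-0.1,0,0,0.5],[0,0,-0.05,-0.1,0,0,0.5],[0,0,-0.05,-0.1,0,0,0.5],[0,0,-0.05,-0.08,0,0,0.5],[0,0,-0.05,-0.04,0,0,0.5],[0,0,-0.05,0,0,0,0.5],[0,0,0,0,0,0,0.5]]]'
python3 - <<'E'
from h import *
s=imaging.grab_frame("scene");t=imaging.grab_frame("top")
a=s["frame"][140:300,180:340];b=t["frame"][145:312,290:460]
A=cv2.resize(a,(400,400),interpolation=cv2.INTER_CUBIC);B=cv2.resize(b,(400,400),interpolation=cv2.INTER_CUBIC)
cv2.imwrite("pics/c2.png",cv2.convertScaleAbs(np.hstack([A,B]),alpha=1.5))
for n,f,bx in(("s",s,(180,140,340,295)),("t",t,(290,140,460,312))):
    for lo in (120,140):
        print(n,lo,[(a,np.round(r[0],1).tolist(),np.round(r[1],1).tolist(),round(r[2],1)) for a,r,c in blobs(f,bx,lo)])
E
```

```text
time: 9.43
tool_pos: [0.3937, -0.0452, 0.2259]
tool_rot: [0.0, 0.993, -0.114, 0.001]
contact_force: [-0.7, -0.6, -0.4]
gripper_width: 0.499
s 120 [(358.0, [189.5, 283.0], [22.0, 19.0], 90.0), (25.5, [181.5, 242.5], [3.0, 11.0], 0.0), (282.0, [276.2, 252.1], [6.9, 124.5], 66.4), (1042.5, [237.0, 238.5], [41.6, 38.9], 69.7), (23.0, [189.6, 181.4], [3.0, 11.7], 69.4), (100.0, [276.0, 188.5], [25.0, 4.9], 63.4), (75.5, [263.5, 154.0], [2.8, 48.4], 69.8)]
s 140 [(309.0, [189.0, 283.5], [21.0, 18.0], 90.0), (22.5, [181.5, 243.0], [10.0, 3.0], 90.0), (194.5, [275.8, 252.3], [6.0, 123.6], 66.4), (891.0, [237.0, 238.6], [40.6, 37.8], 69.4), (80.5, [276.0, 188.5], [25.0, 4.0], 63.4)]
t 120 [(77.0, [317.7, 278.2], [41.2, 2.9], 14.0), (1378.5, [404.6, 227.4], [40.5, 47.9], 12.3), (156.0, [351.3, 219.9], [5.3, 35.2], 14.0), (72.5, [426.1, 189.1], [6.1, 14.8], 14.0), (94.5, [412.9, 184.0], [9.9, 11.2], 14.0), (75.0, [399.6, 182.5], [6.3, 14.8], 14.0), (244.0, [391.6, 162.8], [126.6, 2.7], 14.0)]
t 140 [(40.5, [317.9, 278.1], [39.0, 2.2], 14.0), (743.0, [403.6, 232.4], [33.5, 34.9], 14.0), (39.0, [423.1, 230.9], [2.5, 45.3], 12.1), (106.0, [351.7, 219.7], [4.1, 34.0], 14.0), (73.0, [413.3, 183.7], [8.7, 9.9], 14.0), (68.0, [391.5, 162.9], [124.7, 1.5], 14.0)]
```

View pics/c2.png

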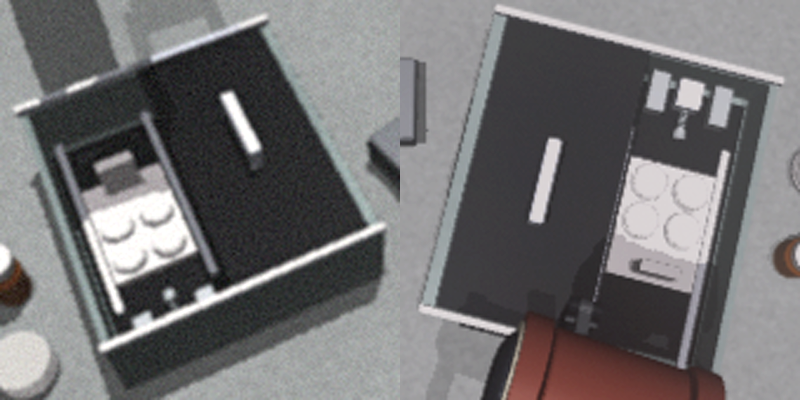

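```bash
python3 - <<'E'
from h import *
s=imaging.grab_frame("scene");t=imaging.grab_frame("top")
cv2.imwrite("pics/s2.png",s["frame"]);cv2.imwrite("pics/t2.png",t["frame"])
a=s["frame"][190:240,205:255];b=t["frame"][230:280,375:425]
cv2.imwrite("pics/c3.png",cv2.convertScaleAbs(np.hstack([cv2.resize(x,(400,400),interpolation=cv2.INTER_CUBIC) for x in(a,b)]),alpha=1.5))
lid=tri(s,(276.0,188.5),t,(351.3,219.9)); print(lid)
E
```

```text
(array([ 0.5670097 , -0.04709491,  0.13496493]), np.float64(0.0010789550386944293))
```

View pics/c3.png

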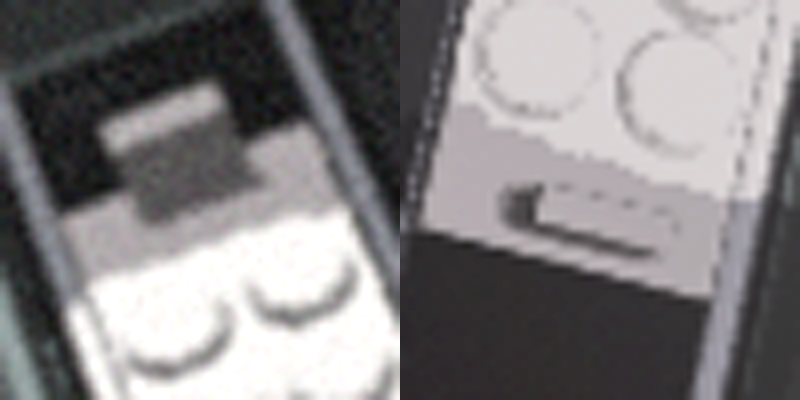

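```bash
python3 - <<'E'
from h import *
s=imaging.grab_frame("scene");t=imaging.grab_frame("top")
c=lambda x,y,ox,oy:((x+.5)/8-.5+ox,(y+.5)/8-.5+oy)
us=c(160,118,205,190);ut=c(206,219,375,230)
print(tri(s,us,t,ut),onz(s,us,.086),onz(t,ut,.086))
yaw=-.232;R=np.array([[np.cos(yaw),-np.sin(yaw)],[np.sin(yaw),np.cos(yaw)]])
O=np.array([.5368,-.1734])
for p in(tri(s,us,t,ut)[0],onz(s,us,.086),onz(t,ut,.086)): print("station",R.T@(p[:2]-O))
# tray trailing edge corners (top view), tray top z .034
P=[onz(t,c(x,y,375,230),.034) for x,y in((14,230),(308,296))]; P.append((P[0]+P[1])/2)
for p in P: print("edge",p[:2],R.T@(p[:2]-O))
d=P[0]-P[1];print(np.arctan2(-d[0],d[1]))
# stop faces and lid rib
for p in ((276.0,188.5),): print(R.T@(onz(s,p,.14)[:2]-O))
print(R.T@(onz(t,(351.3,219.9),.14)[:2]-O))
E
```

```text
(array([ 0.49025379, -0.16413596,  0.08353813]), np.float64(0.0025537034189003246)) [ 0.49120848 -0.16561137  0.086     ] [ 0.49070686 -0.16248252  0.086     ]
station [-0.0474292  -0.00168627]
station [-0.04616085 -0.00290264]
station [-4.73684333e-02  2.70494066e-05]
edge [ 0.48856855 -0.11533677] [-0.06028941  0.04541805]
edge [ 0.47055943 -0.20274348] [-0.0577191  -0.04378765]
edge [ 0.47956399 -0.15904012] [-0.05900426  0.0008152 ]
-0.20319464198554868
[0.0035866  0.12856228]
[-0.00019066  0.13067698]
```

```bash
python3 -m pendant '[[[0,0,0,0.05,-0.06,0,0.45],[0,0,0,0.1,-0.12,0,0.45],[0,0,0,0.1,-0.12,0,0.45],[0,0,0,0.09,-0.11,0,0.45],[0,0,0,0.051,-0.063,0,0.45],[0,0,0,0,0,-0.1,0.45],[0,0,0,0,0,-0.12,0.45],[0,0,0,0,0,-0.12,0.45],[0,0,0,0,0,-0.08,0.45],[0,0,0,0,0,0,0.45]]]'
python3 - <<'E'
from h import *
s=imaging.grab_frame("scene")
crop(s,(180,140,340,300),4,"pics/c4.png")
E
```

```text
time: 10.98
tool_pos: [0.4899, -0.1628, 0.1176]
tool_rot: [-0.001, 0.993, -0.115, -0.002]
contact_force: [-0.0, 0.3, 0.4]
gripper_width: 0.448
```

View pics/c4.png

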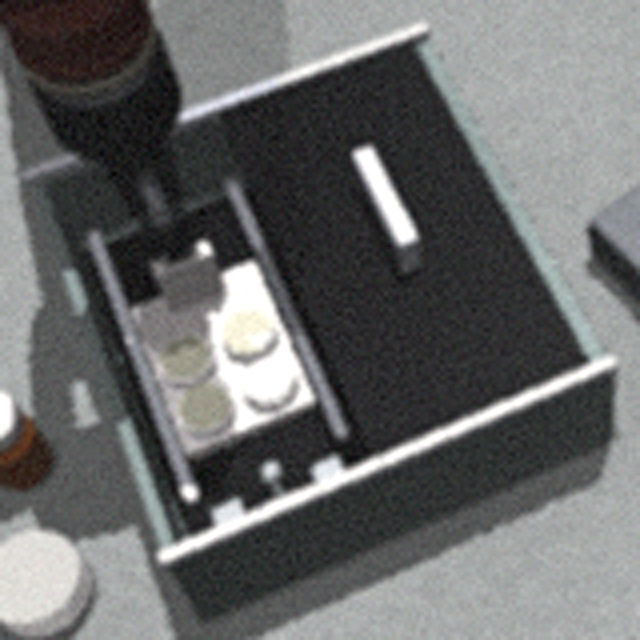

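```bash
python3 -m pendant '[[[0,0,0,0.003,-0.004,-0.07,0.45],[0,0,0,0,0,-0.06,0.45],[0,0,0,0,0,0,0.45]]]'
python3 - <<'E'
from h import *
s=imaging.grab_frame("scene")
t=imaging.grab_frame("top")
a=s["frame"][170:260,195:285];b=t["frame"][200:290,360:450]
cv2.imwrite("pics/c5.png",cv2.convertScaleAbs(np.hstack([cv2.resize(x,(400,400),interpolation=cv2.INTER_CUBIC) for x in(a,b)]),alpha=1.7))
E
```

```text
time: 11.4
tool_pos: [0.4908, -0.1638, 0.0853]
tool_rot: [-0.001, 0.993, -0.115, -0.002]
contact_force: [-0.2, -0.3, -0.3]
gripper_width: 0.449
```

View pics/c5.png

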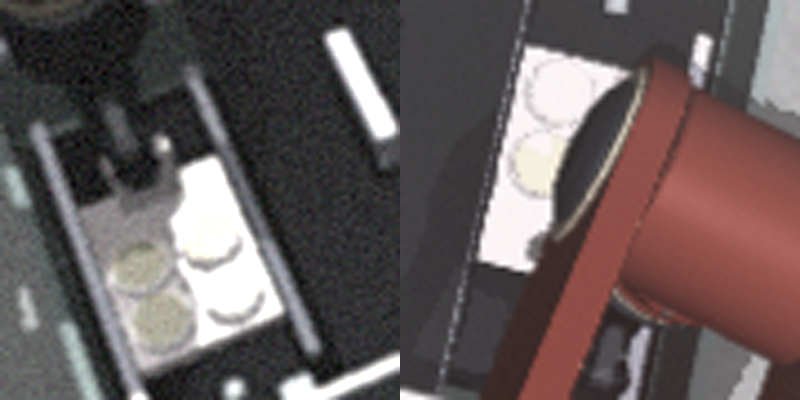

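```bash
python3 -m pendant '[[[0,0,0,0,0,-0.06,0.45],[0,0,0,0,0,-0.06,0.45],[0,0,0,0,0,0,0.45]]]'; python3 -m pendant '[[[0,0,0,0,0,0,0.3],[0,0,0,0,0,0,0.2],[0,0,0,0,0,0,0.15],[0,0,0,0,0,0,0],[0,0,0,0,0,0,0],[0,0,0,0,0,0,0],[0,0,0,0,0,0,0]]]'
```

```text
time: 11.88
tool_pos: [0.4905, -0.1637, 0.055]
tool_rot: [-0.001, 0.993, -0.115, -0.002]
contact_force: [0.1, 0.2, 0.5]
gripper_width: 0.449
time: 12.75
tool_pos: [0.4923, -0.1646, 0.0579]
tool_rot: [0.0, 0.993, -0.115, 0.0]
contact_force: [-2.9, 0.9, 5.6]
gripper_width: 0.133
```

```bash
python3 -m pendant '[[[0,0,0,0.004,-0.002,0.005,0],[0,0,0,0,0,0,0],[0,0,0,0,0,0,0]]]';python3 -m pendant '[[[0,0,0,0,0,0.004,0],[0,0,0,0,0,0,0]]]'
```

```text
time: 13.12
tool_pos: [0.4927, -0.1648, 0.0579]
tool_rot: [-0.0, 0.993, -0.115, -0.0]
contact_force: [0.7, -0.1, -1.8]
gripper_width: 0.132
time: 13.38
tool_pos: [0.4927, -0.1648, 0.0591]
tool_rot: [-0.0, 0.993, -0.115, -0.0]
contact_force: [-0.8, -0.4, -2.4]
gripper_width: 0.127
```

```bash
python3 -m pendant '[[[0,0,0,0,0,-0.005,0],[0,0,0,0,0,0,0],[0,0,0,0,0,0,0]]]'
```

```text
time: 13.75
tool_pos: [0.493, -0.1649, 0.0582]
tool_rot: [-0.0, 0.993, -0.115, -0.0]
contact_force: [-0.1, -0.1, -3.3]
gripper_width: 0.127
```

```bash
python3 -m pendant '[[[0,0,0,0,0,-0.002,0],[0,0,0,0,0,0,0],[0,0,0,0,0,0,0]]]'; python3 -m pendant '[[[0,0,0,0,0,-0.002,0],[0,0,0,0,0,0,0],[0,0,0,0,0,0,0]]]'
```

```text
time: 14.12
tool_pos: [0.4931, -0.165, 0.0579]
tool_rot: [0.0, 0.993, -0.115, 0.0]
contact_force: [-0.0, -0.3, -1.8]
gripper_width: 0.126
time: 14.5
tool_pos: [0.4932, -0.165, 0.0579]
tool_rot: [0.0, 0.993, -0.115, 0.0]
contact_force: [-3.9, 0.5, 5.0]
gripper_width: 0.129
```

```bash
python3 -m pendant '[[[0,0,0,0.01,-0.0023,0.001,0],[0,0,0,0.0195,-0.0046,0,0],[0,0,0,0.0195,-0.0046,0,0],[0,0,0,0.0195,-0.0046,0,0],[0,0,0,0,0,0,0]]]';python3 -m pendant '[[[0,0,0,0.0195,-0.0046,0,0],[0,0,0,0.0195,-0.0046,0,0],[0,0,0,0.0195,-0.0046,0,0],[0,0,0,0,0,0,0]]]'
```

```text
time: 15.12
tool_pos: [0.5114, -0.1694, 0.0579]
tool_rot: [0.0, 0.993, -0.115, 0.001]
contact_force: [-0.2, 0.1, 2.2]
gripper_width: 0.127
time: 15.62
tool_pos: [0.5247, -0.1725, 0.0579]
tool_rot: [0.0, 0.993, -0.115, -0.001]
contact_force: [-4.8, 0.8, 7.4]
gripper_width: 0.126
```

```bash
python3 -m pendant '[[[0,0,0,0.0195,-0.0046,0.001,0],[0,0,0,0.0195,-0.0046,0.001,0],[0,0,0,0,0,0,0]]]';python3 -m pendant '[[[0,0,0,0.008,-0.0019,0,0],[0,0,0,0.008,-0.0019,0,0],[0,0,0,0,0,0,0]]]'
```

```text
time: 16.0
tool_pos: [0.5337, -0.1746, 0.0579]
tool_rot: [-0.0, 0.993, -0.115, -0.001]
contact_force: [-6.7, 0.7, 6.9]
gripper_width: 0.132
time: 16.38
tool_pos: [0.5369, -0.1753, 0.0579]
tool_rot: [-0.0, 0.993, -0.115, -0.002]
contact_force: [-10.4, 1.3, 8.7]
gripper_width: 0.129
```

```bash
for i in 1; do python3 -m pendant '[[[0,0,0,0.008,-0.0019,0.001,0],[0,0,0,0,0,0,0]]]';python3 -m pendant '[[[0,0,0,0.008,-0.0019,0,0],[0,0,0,0,0,0,0]]]';python3 -m pendant '[[[0,0,0,0.008,-0.0019,0,0],[0,0,0,0,0,0,0]]]'; done
```

```text
time: 16.62
tool_pos: [0.5386, -0.1757, 0.0579]
tool_rot: [-0.0, 0.993, -0.115, -0.003]
contact_force: [-10.9, 1.7, 8.9]
gripper_width: 0.128
time: 16.88
tool_pos: [0.5387, -0.1756, 0.0579]
tool_rot: [-0.001, 0.993, -0.115, -0.006]
contact_force: [-19.5, 4.8, 14.7]
gripper_width: 0.131
time: 17.12
tool_pos: [0.5387, -0.1756, 0.058]
tool_rot: [-0.001, 0.993, -0.115, -0.008]
contact_force: [-29.1, 6.5, 22.3]
gripper_width: 0.127
```

```bash
python3 -m pendant '[[[0,0,0,-0.006,0.0014,0.002,0],[0,0,0,0,0,0,0],[0,0,0,0,0,0,0],[0,0,0,0,0,0,0]]]'
python3 - <<'E'
from h import *
s=imaging.grab_frame("scene")
t=imaging.grab_frame("top")
a=s["frame"][140:300,180:340];b=t["frame"][145:312,290:460]
cv2.imwrite("pics/c6.png",cv2.convertScaleAbs(np.hstack([cv2.resize(x,(400,400),interpolation=cv2.INTER_CUBIC) for x in(a,b)]),alpha=1.7))
E
```

```text
time: 17.62
tool_pos: [0.5387, -0.1756, 0.0581]
tool_rot: [-0.001, 0.993, -0.115, -0.006]
contact_force: [-19.9, 5.1, 13.6]
gripper_width: 0.128
```

View pics/c6.png

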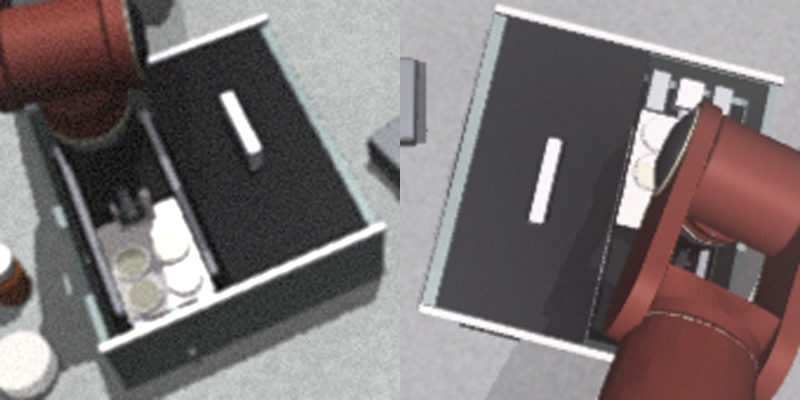

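```bash
python3 - <<'E'
from h import *
t=imaging.grab_frame("top");s=imaging.grab_frame("scene")
L=[r for a,r,c in blobs(t,(330,190,372,250),120) if 25<max(r[1])<45]
print("lid rib",[np.round(onz(t,r[0],.14),4) for r in L]); 
a=cv2.absdiff(s["frame"],cv2.imread("pics/scene0.png")).max(2)
print("diff jar/stack/box",[int((a[y0:y1,x0:x1]>60).sum()) for x0,y0,x1,y1 in((168,235,193,265),(174,270,206,302),(325,182,365,222))])
st=manip.state();print(st["tool_pos"],st["contact_force"]);print(manip.job_done())
E
```

```text
lid rib [array([ 0.5665, -0.0464,  0.14  ])]
diff jar/stack/box [0, 0, 0]
[ 0.53876767 -0.17558547  0.05810342] [-20.04083058   4.81983447  14.25546099]
the job is handed in; nothing more can be done
None
```

I opened the lid to its end stop, then pinched the tray's fin and slid the tray along the channel until it met the two hard stops. I handed the job in at about 18 s with the grip still pressing it home.

- **Lid:** the grip rib last measured at about 130 mm of opening, so the lid is fully open and stayed there.
- **Tray:** it stopped moving while I pushed further, and the force rose from about 11 N to 30 N. The last pictures show it up against the stops, although the arm hid part of it from the top camera. I then eased the push back to about 20 N.
- **Downward press:** the gripper also presses down on the tray with about 14 N, which I did not fully relieve. While setting the grip height I raised the tool about 1 mm too far, which may have lifted the tray's trailing end slightly. I lowered it again before sliding, and its height then stayed steady to 0.2 mm.
- **Nearby objects:** the scene picture shows no change around the jar, the dish stack or the box.
- **Disagreements:** the two cameras differed by about 1 to 3 mm. The heights I measured for the grip rib and the fin came out about 3 to 5 mm below the stated ones, which was small enough not to matter.

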